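# Draw the piston filler to its portion mark

### The arm

A 7-joint arm with a two-finger parallel gripper is mounted at the origin on the work surface. World frame = base frame: x ahead of the robot, y to its left, z up, the work surface at z = 0. Lengths are in m, angles in rad, forces in N, time in s.
With the tool pointing down it reaches from about 0.425 to 0.925 m from the base axis. Payload 6.8 kg.
Tool frame: the origin (TCP) lies on the mounting face of the last link; the fingertips stand 182 mm ahead of it and the grasp point (between the pads) lies 163 mm ahead of it; z points along the fingers, y is the direction in which the jaws open and shut (so a half turn about z gives the same grasp; the last joint's range is limited). The gripper opens to 88 mm and grips with 3 to 60 N. Pads are 20 mm wide; open, the fingers measure 115 mm over their backs; the gripper's body (75 mm by 178 mm) begins 61 mm behind the grasp point.
Start: joints at [1.21, 0.477, 0.022, 1.555, -0.011, 1.109, -0.083], TCP at [0.169, -0.654, 0.405] pointing down, gripper open.
Joint ranges: [-2.96, 2.96], [-0.34, 2.1], [-1.41, 1.46], [0.24, 2.44], [-1.37, 4.51], [0.17, 1.92], [-2.96, 2.96]. Speed limits (rad/s): [2.39, 2.39, 3.14, 3.14, 3.14, 3.14, 3.14].

### API

Orientations are given as a unit quaternion [w, x, y, z].
In Python, from cell import arm, eyes gives the robot as it stands.
- The arm moves only by the tool drive_tool, never from a script. Its argument "plan" is a list of rows, each an object of numbers: "grip": the finger opening in cm, from 0 to 8.78; "x", "y", "z": the shift along the tool's x, y, z in cm; "spin": the turn about the tool's z in degrees. A call has 1 to 5 rows; each row is the pose to reach, as a shift and turn from the pose commanded when the call began, along the tool's axes at that moment; what a row does not reach only later rows make up. A row lasts 1/8 s, in which the tool goes at most 62.5 mm and 10.7 degrees, less where a joint would pass 70% of its speed; a pose out of reach is approached as far as the arm can. A call with a gripper value outside its range is refused whole. The fingers move at their own pace and stop on an object; "grip_force" is the grip in N (left out, the last holds). Time passes only in rows, so rows that repeat a pose let the fingers close. It gives the time, the measured TCP pose, the force and the opening at its end, in the units of the state.
- arm.state(): the state, without advancing time (a new reading comes with each control period).
- eyes.capture(name): name is "scene" or "top" or "wrist"; returns a dict with "color" (384x512x3 uint8, red, green, blue), "intrinsics" (3x3 intrinsics, pixels), "R" (3x3) and "t" (3): a world point X has camera coordinates R X + t. Camera axes: x right, y down, z forward; pixel columns grow to the right and rows downward; lengths in m; the calibration is good to about 2 mm. A picture is of the moment at which its call begins. There is no depth.
- arm.close_job(): hands the job in, once; it reports no verdict.
The state is a dict: "time_s": time; "joint_pos": joint angles; "qvel": joint speeds; "joint_torque": joint torques, N m; "position": TCP position; "tool_rot": TCP orientation; "contact_force": force on the tool from outside, world axes, zero at the start; "wrist_torque": the same for the moment, N m; "finger_gap": finger opening in m.
Only numpy, scipy, OpenCV 4.12 (cv2) and the standard library are available. Lean on these libraries where they do the work, as an engineer would, in place of code of your own. Each camera call takes 0.05 s, during which the arm holds its last target. There are 200 camera calls.

### The job

Get the hand piston filler ready for a portion: of the three plain steel feed sleeves, pick the one that fits the round intake hole snugly (the middle size) and stand it upright in the hole, fully home, then let go of it. Then take the plunger's crossbar, pull it out against its spring until the pointer is level with the blade of the index on the rail, and keep it there: you finish while still gripping the crossbar and holding the plunger at the mark. Leave the other two sleeves, the jar, the paper cup and the glass dish where they stand.

Things in the scene. Friction and masses are not known exactly. Their poses are not given: they have to be found in the camera images.
- filler: Hand piston filler, fixed: white base 290 x 150 x 12 mm, steel barrel along its x, and a square 72 mm aluminium intake block (top 90 mm above the table) centred 90 mm to +x. Origin: under the base's centre, on the table; z up. The plunger pulls out along -x. Index rail (top 52 mm up) along x, 62 mm to +y. Only the plunger and a seated sleeve rise above 90 mm.
- intake_floor (a point): Centre of the flat floor of the round intake hole in the block, 68 mm above the table. The hole is open upward, 43 mm wide, 22 mm deep, with a 2.5 mm chamfer at its mouth; axes as the filler's, z up.
- sleeve_a: Plain steel tube standing on the table, 32 mm outer diameter, 60 mm tall, 3 mm wall: too small (sits loose). Origin: centre of its underside; z is its axis. Start places of the three sleeves are shuffled.
- sleeve_b: Plain steel tube standing on the table, 40 mm outer diameter, 60 mm tall, 3 mm wall, about 0.17 kg: the one that fits the 43 mm hole. Origin: centre of its underside; z is its axis. Fully home its underside is on the hole's floor and 38 mm stand out above the block.
- sleeve_c: Plain steel tube standing on the table, 48 mm outer diameter, 60 mm tall, 3 mm wall: too large. Origin: centre of its underside; z is its axis.
- plunger (a joint): How far the plunger is pulled out, in m: 0 fully in, 0.09 at its end stop. It always starts at 0. A spring pulls it back in: about 4 N at 0, growing by 130 N per m (about 10 to 13 N at the mark); it springs home when let go, and its pull makes a compliant arm give a few mm, so watch the pointer.
- crossbar (a point): Centre of the plunger's black crossbar, a rounded bar 16 mm thick along the filler's x (the pull direction), 70 mm long along the filler's y, 24 mm high, its top 138 mm above the table, on an upright stem 12 x 18 mm. Can be pinched across its 16 mm from above. Moves with the plunger; axes as the filler's.
- pointer (a point): Tip of the steel pointer arm that reaches from the plunger's stem sideways to +y of the filler, above the index rail, 58 mm above the table. Moves with the plunger; axes as the filler's.
- mark (a point): The portion mark: the 3 mm thick upright blade (top 79 mm above the table) of the dark steel index clamped on the rail; this point is at the blade's middle, at the pointer's height. axes as the filler's: the plunger is at the mark when the pointer and this point have the same x along the filler (40 to 70 mm of pull; it differs from run to run).
- jar: Small closed jar, 56 mm across, 75 mm tall: a bystander. Origin: centre of its underside.
- cup: White paper cup, 72 mm across the rim, 85 mm tall: a bystander. Origin: centre of its underside.
- dish: Shallow glass dish, 84 mm across, 18 mm tall: a bystander. Origin: centre of its underside.
There are look-alikes about, which are no part of the job. What is shaped like the sleeve_b but brown or red is not meant.

How it is judged:
By the outcome, as a careful person would: the job done as asked, in the order asked, and still so for the second after the job is handed in, while the arm keeps its last pose, push and grip.
It also fails if it takes over 51 s, if anything falls off the work surface, if the arm or the gripper's body presses on something with over 40 N, if the wrist force passes 120 N, or if a joint passes its speed limit or range.

## Working session

There is one attempt and no reset: what is moved stays moved. The work goes in short steps, Python scripts to look and compute and a tool call to move; the robot and the scene stay as the last step left them, time stands still between calls to the robot, and variables do not carry over. Pictures are saved under pics/ and viewed, about 8 in all and at most 12, crops included, and the job is handed in when it is done.

Besides the shell and the picture viewer there is one more tool, called after "Emit:" by a JSON object that holds its "name" and its "arguments". drive_tool: Moves the arm, as the interface text tells. Its arguments: {"type":"object","properties":{"plan":{"type":"array"},"grip_force":{"type":"number"}},"required":["plan"]}

```bash
mkdir -p pics; ls
cat > h.py <<'E'
import numpy as np, cv2
from cell import arm, eyes
def cap(n):
    return eyes.capture(n)
def save(c,f,box=None,s=1):
    im=c["color"][:,:,::-1]
    if box: im=im[box[1]:box[3],box[0]:box[2]]
    cv2.imwrite("pics/"+f,cv2.resize(im,None,fx=s,fy=s,interpolation=cv2.INTER_CUBIC))
def ray(c,u,v,z):
    R,t,K=[np.array(c[k],float) for k in("R","t","intrinsics")]
    o=-R.T@t; d=R.T@np.linalg.solve(K,[u,v,1.]); return o+d*(z-o[2])/d[2]
def proj(c,X):
    R,t,K=[np.array(c[k],float) for k in("R","t","intrinsics")]
    p=K@(R@np.array(X,float)+t); return p[:2]/p[2]
E
python3 - <<'E'
from h import *
np.set_printoptions(precision=4,suppress=True)
s=arm.state(); print(s)
a=cap("scene");b=cap("top")
import pickle; pickle.dump((a,b),open("ab.pkl","wb"))
for c in(a,b): print(c["intrinsics"],c["R"],c["t"])
im=np.hstack([a["color"],b["color"]])[:,:,::-1]
cv2.imwrite("pics/1.png",cv2.resize(b["color"][:,:,::-1],(800,600),interpolation=cv2.INTER_CUBIC))
cv2.imwrite("pics/2.png",cv2.resize(a["color"][:,:,::-1],(800,600),interpolation=cv2.INTER_CUBIC))
E
```

```text
pics
{'time_s': 0.0, 'joint_pos': array([ 1.2099,  0.4778,  0.0224,  1.5564, -0.0115,  1.1093, -0.0831]), 'qvel': array([ 0.0005, -0.001 , -0.0001, -0.0004,  0.0018, -0.0002,  0.0001]), 'joint_torque': array([  0.0004, -58.2864,   1.5346, -27.2621,  -0.0544,   0.0169,
         0.0001]), 'position': array([ 0.1688, -0.6533,  0.4037]), 'tool_rot': array([-0.0009,  0.992 ,  0.1261, -0.0002]), 'contact_force': array([ 0.4409,  0.0582, -0.4198]), 'wrist_torque': array([-0.0297,  0.0312, -0.0089]), 'finger_gap': 0.0876433095040154}
[[431.8826   0.     263.8093]
 [  0.     431.8826 180.4052]
 [  0.       0.       1.    ]] [[-0.7504  0.6609  0.01  ]
 [ 0.5412  0.6231 -0.5647]
 [-0.3794 -0.4183 -0.8253]] [ 0.449  -0.2101  1.2227]
[[352.3374   0.     244.7658]
 [  0.     352.3374 195.703 ]
 [  0.       0.       1.    ]] [[ 0.023  -0.9997 -0.0088]
 [-0.991  -0.0217 -0.1321]
 [ 0.1319  0.0118 -0.9912]] [-0.0528  0.558   0.9785]
```

View pics/1.png

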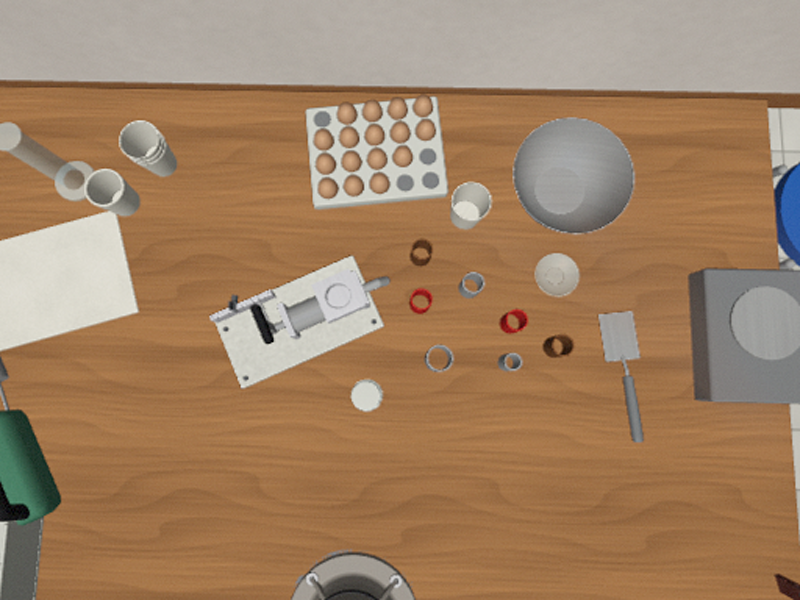

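View pics/2.png

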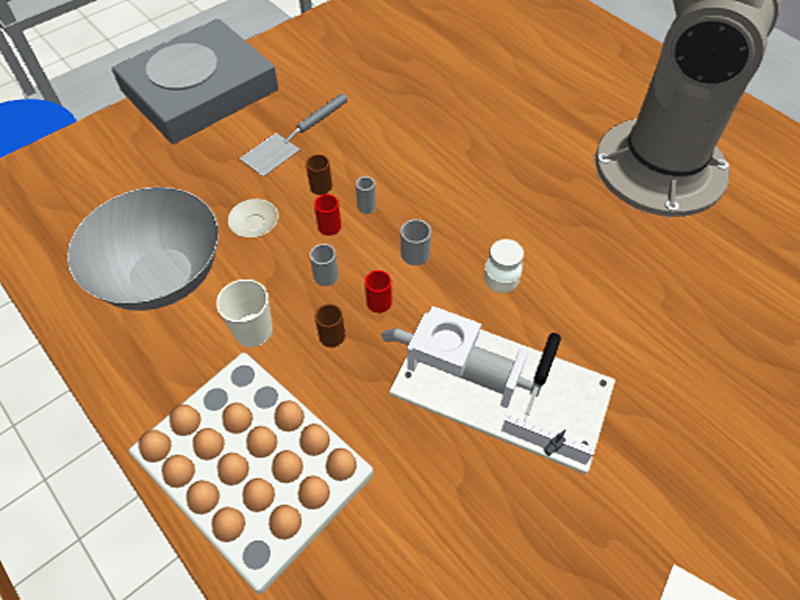

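Top view (800 px wide picture): the filler sits at about (297,322) with its hole at (338,295) and crossbar at (262,323). The jar is at (367,396), the cup at (470,205) and the dish at (557,275). Steel tubes are at (472,284), (439,358) and (511,361); the red and brown ones are look-alikes. The tube at (472,284) looks like the middle size, so I'll measure the rims at z = 0.06.

Run:
```python
from h import *
import pickle
np.set_printoptions(precision=4,suppress=True)
a,b=pickle.load(open("ab.pkl","rb"))
def grays(c,box,zs):
    im=c["color"]; hsv=cv2.cvtColor(im,cv2.COLOR_RGB2HSV)
    m=(hsv[:,:,1]<70).astype(np.uint8)
    x0,y0,x1,y1=box; mm=np.zeros_like(m); mm[y0:y1,x0:x1]=m[y0:y1,x0:x1]
    return mm
for n,(u,v) in dict(t1=(472,284),t2=(439,358),t3=(511,361)).items():
    u/=1.5625;v/=1.5625
    u,v=int(u),int(v); m=grays(b,(u-14,v-14,u+15,v+15),0)
    cs,_=cv2.findContours(m,cv2.RETR_EXTERNAL,cv2.CHAIN_APPROX_NONE); c=max(cs,key=cv2.contourArea)
    # cast hull: top rim extents
    (cx,cy),r=cv2.minEnclosingCircle(c); x,y,w,h=cv2.boundingRect(c)
    L=ray(b,x,y+h/2,.06);Rr=ray(b,x+w,y+h/2,.06)
    print(n,"rim u-centre",x+w/2,"bbox",x,y,w,h,"width mm",1e3*np.linalg.norm(L-Rr),"centre",ray(b,cx,cy,.05))
# base plate
im=b["color"]; hsv=cv2.cvtColor(im,cv2.COLOR_RGB2HSV); m=((hsv[:,:,1]<70)).astype(np.uint8)
mm=np.zeros_like(m); mm[155:255,125:255]=m[155:255,125:255]
cs,_=cv2.findContours(mm,cv2.RETR_EXTERNAL,cv2.CHAIN_APPROX_NONE); c=max(cs,key=cv2.contourArea)
print(cv2.boxPoints(cv2.minAreaRect(c)))
# corners from view (800 scale): bottom-left(244,387), right(382,325), left-top(210,317)
P=[ray(b,u/1.5625,v/1.5625,.012) for u,v in((244,387),(382,325),(210,317))]
print(P, np.linalg.norm(P[1]-P[0]),np.linalg.norm(P[2]-P[0]))
d=P[1]-P[0]; print("yaw",np.degrees(np.arctan2(d[1],d[0])), "centre",(P[1]+P[2])/2)
print("hole top", ray(b,338.5/1.5625,294.5/1.5625,.09), "scene hole",ray(a,447/1.5625,336/1.5625,.09))
print("bar top", ray(b,262/1.5625,323/1.5625,.138))
save(b,"3.png",(120,140,380,260),3)
```

```text
t1 rim u-centre 302.0 bbox 294 174 16 17 width mm 45.13625411528252 centre [ 0.5995 -0.2021  0.05  ]
t2 rim u-centre 281.5 bbox 272 221 19 17 width mm 52.71480997608552 centre [ 0.4636 -0.1438  0.05  ]
t3 rim u-centre 326.5 bbox 319 226 15 12 width mm 41.48535780300631 centre [ 0.4612 -0.2701  0.05  ]
[[130.9072 197.0412]
 [236.2165 150.2371]
 [259.3505 202.2887]
 [154.0412 249.0928]]
[array([0.4046, 0.2136, 0.012 ]), array([ 0.5259, -0.0399,  0.012 ]), array([0.5338, 0.2854, 0.012 ])] 0.28107416942938984 0.14782483648411612
yaw -64.43901688983856 centre [0.5299 0.1227 0.012 ]
hole top [0.5702 0.0366 0.09  ] scene hole [0.5718 0.0399 0.09  ]
bar top [0.5125 0.1572 0.138 ]
```

View pics/3.png

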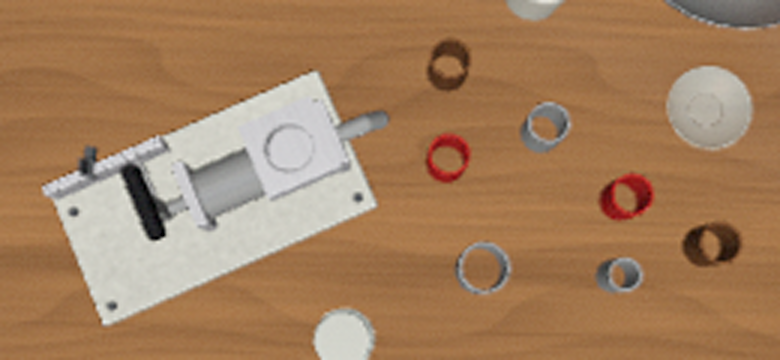

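The rim widths rank 52.7, 45.1 and 41.5 mm (bleed included), against 48, 40 and 32 mm given. So the sleeve_b candidate is crop (549,124), at about (0.600, -0.203). It lies between the other two in size and is plain steel, and the crop confirms this. The filler's yaw is about -65°, so one jaw direction serves both jobs.

```bash
cat >> h.py <<'E'
from scipy.spatial.transform import Rotation as Ro
def go(g,ang,s=None):
    """shift in tool axes (cm) and spin (deg) bringing grasp point to g, jaw axis at world angle ang (deg)"""
    s=s or arm.state(); q=s["tool_rot"]; R=Ro.from_quat([q[1],q[2],q[3],q[0]]).as_matrix()
    cur=s["position"]+R@[0,0,.163]
    cm=100*R.T@(np.array(g)-cur)
    now=np.degrees(np.arctan2(R[1,1],R[0,1])); sp=-(ang-now); sp=(sp+90)%180-90
    print("t",s["time_s"],"grasp",cur.round(4),"jaw",now.round(2),"| cm",cm.round(2),"spin",sp.round(2),"F",s["contact_force"].round(1),"gap",round(s["finger_gap"],4))
E
python3 - <<'E'
from h import *
import pickle
a,b=pickle.load(open("ab.pkl","rb"))
for u,v in ((549,124),(447,158)): print(ray(b,120+u/3,140+v/3,.06))
P=[ray(b,u,v,.012) for u,v in((154.04,249.1),(259.35,202.3))]; d=P[1]-P[0]; print("yaw",np.degrees(np.arctan2(d[1],d[0])))
go([.598,-.203,.20],-65.5)
E
```

```text
[ 0.60050481 -0.20410952  0.06      ]
[ 0.56606529 -0.10854855  0.06      ]
yaw -64.6787639628568
t 0.1 grasp [ 0.1687 -0.6531  0.2408] jaw -75.51 | cm [ 52.82 -32.83   4.13] spin -10.01 F [-0.7 -0.4 -0.1] gap 0.0878
```

Emit:
{"name": "drive_tool", "arguments": {"plan": [{"x": 6, "y": -3.7, "z": 0, "spin": -5, "grip": 6.5}, {"x": 11.5, "y": -7.1, "z": 0, "spin": -10}, {"x": 17, "y": -10.5, "z": 0.5, "spin": -10.5}, {"x": 22, "y": -13.6, "z": 1, "spin": -10.5}, {"x": 27, "y": -16.7, "z": 1.5, "spin": -10.5}]}}

```text
validation failed for argument at $.pl...
```

Emit:
{"name": "drive_tool", "arguments": {"plan": [{"x": 5, "y": -2.1, "z": 0.5}, {"x": 10, "y": -4.1, "z": 1}, {"x": 15, "y": -6.2, "z": 1.5}, {"x": 20, "y": -8.3, "z": 2}, {"x": 25, "y": -10.3, "z": 2.5}]}}

```text
validation failed for argument at $.pl...
```

Run:
```python
from h import *
go([.600,-.204,.16],-65)
```

```text
t 0.1 grasp [ 0.1687 -0.6531  0.2408] jaw -75.51 | cm [ 52.99 -32.68   8.13] spin -10.51 F [-0.7 -0.4 -0.1] gap 0.0878
```

Emit:
{"name": "drive_tool", "arguments": {"plan": [{"x": 6, "y": -3.7, "z": 0, "spin": -5, "grip": 6.5}, {"x": 11.5, "y": -7.1, "z": 0, "spin": -10, "grip": 6.5}, {"x": 17, "y": -10.5, "z": 0.5, "spin": -10.5, "grip": 6.5}, {"x": 22, "y": -13.6, "z": 1, "spin": -10.5, "grip": 6.5}, {"x": 27, "y": -16.7, "z": 1.5, "spin": -10.5, "grip": 6.5}]}}

```text
time_s: 0.72
position: [0.3857, -0.4267, 0.3899]
tool_rot: [-0.0, 0.976, 0.216, -0.0]
contact_force: [0.9, -1.3, -0.0]
finger_gap: 0.0645
```

Run:
```python
from h import *
go([.600,-.204,.16],-65)
```

```text
t 0.725 grasp [ 0.3857 -0.4266  0.2269] jaw -65.03 | cm [ 28.83 -11.13   6.69] spin -0.03 F [ 0.9 -1.3 -0. ] gap 0.0645
```

Emit:
{"name": "drive_tool", "arguments": {"plan": [{"x": 5.5, "y": -2.1, "z": 1, "spin": 0, "grip": 6.5}, {"x": 11, "y": -4.2, "z": 2, "spin": 0, "grip": 6.5}, {"x": 16.5, "y": -6.4, "z": 3, "spin": 0, "grip": 6.5}, {"x": 22, "y": -8.5, "z": 4, "spin": 0, "grip": 6.5}, {"x": 26, "y": -10, "z": 4.5, "spin": 0, "grip": 6.5}]}}

```text
time_s: 1.35
position: [0.5795, -0.2251, 0.3442]
tool_rot: [-0.001, 0.976, 0.217, -0.0]
contact_force: [-0.4, -0.5, 0.6]
finger_gap: 0.0646
```

Emit:
{"name": "drive_tool", "arguments": {"plan": [{"x": 2.6, "y": -1, "z": 0.5, "spin": 0, "grip": 6.5}, {"x": 2.6, "y": -1, "z": 0.5, "spin": 0, "grip": 6.5}, {"x": 2.6, "y": -1, "z": 0.5, "spin": 0, "grip": 6.5}]}}

```text
time_s: 1.72
position: [0.5966, -0.209, 0.3399]
tool_rot: [0.0, 0.976, 0.216, -0.001]
contact_force: [-0.0, -0.5, -0.1]
finger_gap: 0.0651
```

Run:
```python
from h import *
go([.600,-.204,.16],-65)
w=cap("wrist"); save(w,"4.png",None,1.5)
print(proj(w,[.6,-.204,.06]),proj(w,[.6,-.204,0]))
m=(cv2.cvtColor(w["color"],cv2.COLOR_RGB2HSV)[:,:,1]<60).astype(np.uint8)
cs,h=cv2.findContours(m,cv2.RETR_CCOMP,cv2.CHAIN_APPROX_NONE)
for c in cs:
    if len(c)>40 and cv2.contourArea(c)>300: e=cv2.fitEllipse(c); print(e, cv2.boundingRect(c), ray(w,*e[0],.06).round(4))
```

```text
t 1.725 grasp [ 0.5965 -0.2091  0.1769] jaw -65.08 | cm [ 0.54 -0.32  1.69] spin -0.08 F [-0.  -0.5 -0.1] gap 0.0651
[255.42625583 186.9231933 ] [255.96911848 171.66897215]
((236.8082275390625, 323.07818603515625), (147.56358337402344, 517.8242797851562), 92.2257080078125) (0, 228, 512, 156) [ 0.451  -0.2502  0.06  ]
((400.3640441894531, 211.22686767578125), (65.77578735351562, 77.67999267578125), 60.29154968261719) (363, 177, 76, 70) [ 0.6361 -0.3395  0.06  ]
((255.86378479003906, 178.53890991210938), (41.38993835449219, 51.5066032409668), 1.847960114479065) (235, 152, 43, 52) [ 0.6075 -0.201   0.06  ]
((255.9925994873047, 174.5229949951172), (18.91005516052246, 28.662765502929688), 92.73595428466797) (241, 165, 31, 20) [ 0.611  -0.1995  0.06  ]
((44.958595275878906, 101.285888671875), (110.3824691772461, 174.64678955078125), 172.781005859375) (0, 18, 117, 156) [ 0.5938 -0.0096  0.06  ]
((473.8094482421875, 87.55000305175781), (91.24488067626953, 208.68179321289062), 176.67724609375) (424, 0, 88, 194) [ 0.756  -0.3339  0.06  ]
((327.5705871582031, 29.163602828979492), (71.34170532226562, 110.59143829345703), 82.2342758178711) (281, 0, 102, 68) [ 0.7429 -0.2014  0.06  ]
```

View pics/4.png

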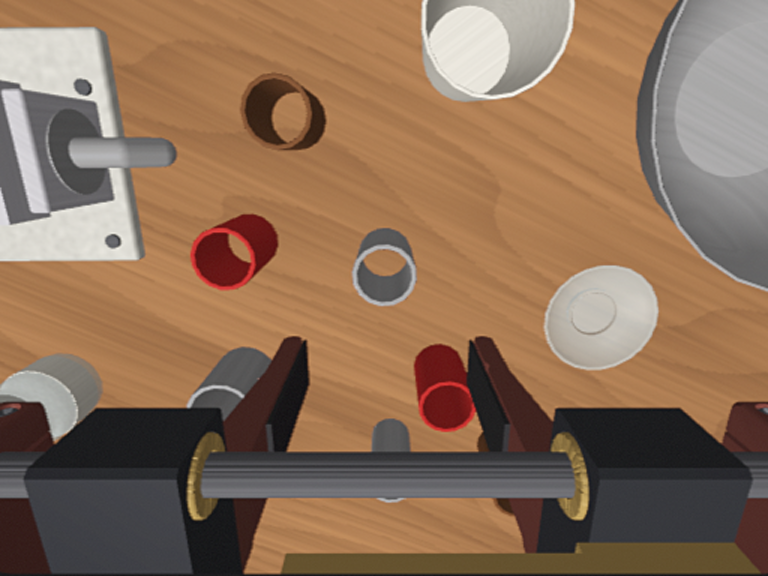

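The wrist view shows the steel rim at about (256,183) native, 41 px across, which is consistent with 40 mm. It casts to about (0.603, -0.2025). The neighbours are clear of the jaw line, so I'll descend.

Run:
```python
from h import *
go([.603,-.2027,.047],-65)
```

```text
t 1.775 grasp [ 0.5963 -0.2096  0.1771] jaw -65.14 | cm [ 0.91 -0.35 13.01] spin -0.14 F [-0.2 -0.  -0.1] gap 0.0648
```

Emit:
{"name": "drive_tool", "arguments": {"plan": [{"x": 0.9, "y": -0.35, "z": 3, "spin": 0, "grip": 6.5}, {"x": 0.9, "y": -0.35, "z": 7, "spin": 0, "grip": 6.5}, {"x": 0.9, "y": -0.35, "z": 11, "spin": 0, "grip": 6.5}, {"x": 0.9, "y": -0.35, "z": 13, "spin": 0, "grip": 6.5}, {"x": 0.9, "y": -0.35, "z": 13, "spin": 0, "grip": 6.5}]}}

```text
time_s: 2.4
position: [0.6033, -0.2017, 0.2093]
tool_rot: [-0.0, 0.976, 0.216, -0.001]
contact_force: [-0.4, -0.3, -0.3]
finger_gap: 0.0647
```

Run:
```python
from h import *
go([.603,-.2027,.047],-65)
```

```text
t 2.4 grasp [ 0.6029 -0.2017  0.0463] jaw -65.09 | cm [-0.04  0.09 -0.07] spin -0.09 F [-0.4 -0.3 -0.3] gap 0.0647
```

Closing with 20 N, then lifting.

Emit:
{"name": "drive_tool", "arguments": {"plan": [{"x": 0, "y": 0, "z": 0, "spin": 0, "grip": 3.6}, {"x": 0, "y": 0, "z": 0, "spin": 0, "grip": 3.6}, {"x": 0, "y": 0, "z": 0, "spin": 0, "grip": 3.6}, {"x": 0, "y": 0, "z": 0, "spin": 0, "grip": 3.6}, {"x": 0, "y": 0, "z": 0, "spin": 0, "grip": 3.6}], "grip_force": 20}}

```text
time_s: 3.02
position: [0.6047, -0.2012, 0.2113]
tool_rot: [0.001, 0.976, 0.216, 0.001]
contact_force: [-0.0, -0.8, 6.4]
finger_gap: 0.0389
```

Emit:
{"name": "drive_tool", "arguments": {"plan": [{"x": 0, "y": 0, "z": -2, "spin": 0, "grip": 3.6}, {"x": 0, "y": 0, "z": -6, "spin": 0, "grip": 3.6}, {"x": 0, "y": 0, "z": -11, "spin": 0, "grip": 3.6}, {"x": 0, "y": 0, "z": -14, "spin": 0, "grip": 3.6}, {"x": 0, "y": 0, "z": -14, "spin": 0, "grip": 3.6}]}}

```text
time_s: 3.65
position: [0.6047, -0.2008, 0.3537]
tool_rot: [0.001, 0.976, 0.216, 0.002]
contact_force: [0.2, -0.4, -1.7]
finger_gap: 0.0394
```

Run:
```python
from h import *
go([.571,.038,.205],-64.7)
```

```text
t 3.65 grasp [ 0.6056 -0.2011  0.1907] jaw -65.02 | cm [  6.97 -23.13  -1.49] spin -0.32 F [ 0.2 -0.4 -1.7] gap 0.0394
```

Gap 39.4 mm and load 1.7 N, so the 40 mm, 0.17 kg sleeve is confirmed. Next I go beside the hole, 5 cm short along tool x, to look at both.

Emit:
{"name": "drive_tool", "arguments": {"plan": [{"x": 0.4, "y": -5, "z": -0.5, "spin": 0, "grip": 3.6}, {"x": 0.8, "y": -10.5, "z": -1, "spin": 0, "grip": 3.6}, {"x": 1.2, "y": -16, "z": -1.5, "spin": 0, "grip": 3.6}, {"x": 1.6, "y": -21, "z": -1.5, "spin": -0.3, "grip": 3.6}, {"x": 2, "y": -23.1, "z": -1.5, "spin": -0.3, "grip": 3.6}]}}

```text
time_s: 4.28
position: [0.5227, 0.02, 0.3641]
tool_rot: [-0.001, 0.975, 0.221, -0.001]
contact_force: [1.4, 0.1, -1.6]
finger_gap: 0.039
```

Emit:
{"name": "drive_tool", "arguments": {"plan": [{"x": 0, "y": 0, "z": 0, "spin": 0, "grip": 3.6}, {"x": 0, "y": 0, "z": 0, "spin": 0, "grip": 3.6}, {"x": 0, "y": 0, "z": 0, "spin": 0, "grip": 3.6}]}}

```text
time_s: 4.65
position: [0.5249, 0.0154, 0.3647]
tool_rot: [0.0, 0.976, 0.218, -0.0]
contact_force: [-0.4, -0.4, -1.2]
finger_gap: 0.0393
```

Run:
```python
from h import *
import pickle
go([.571,.038,.205],-64.7)
w=cap("wrist"); save(w,"5.png",None,1.56)
s=cap("scene"); pickle.dump((w,s),open("w5.pkl","wb"))
print(proj(w,[.571,.038,.09]))
```

```text
t 4.65 grasp [0.5248 0.0153 0.2017] jaw -64.86 | cm [ 5.14 -0.09 -0.33] spin -0.16 F [-0.4 -0.4 -1.2] gap 0.0393
[257.728335   137.64694871]
```

View pics/5.png

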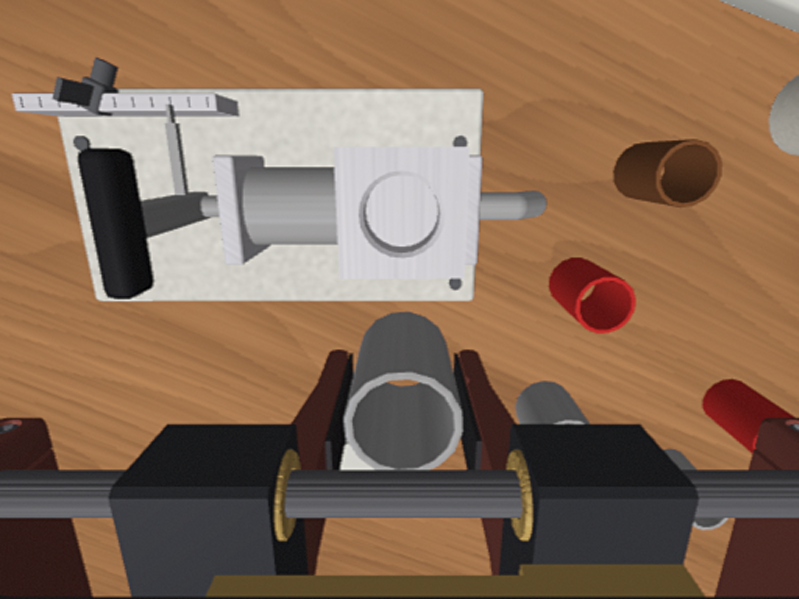

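The hole rim is at about (399,214) in the picture (native (256,137.5)), the held sleeve's rim spans columns 344–462 with its top at row 373, and the far edge of its foot is at row 313. I'll turn these into positions.

Run:
```python
from h import *
import pickle
w,s=pickle.load(open("w5.pkl","rb"))
np.set_printoptions(precision=4,suppress=True)
k=1.5625
print("hole",ray(w,399/1.56,214.5/1.56,.09))
st=arm.state(); go([.571,.038,.205],-64.7,st)
tx=np.array([np.cos(np.radians(25.2)),np.sin(np.radians(25.2))]); ty=np.array([tx[1],-tx[0]])
g=np.array([.5248,.0153])
for zt in(.212,.215):
  L=ray(w,344/1.56,421/1.56,zt)[:2]; R=ray(w,462/1.56,421/1.56,zt)[:2]; T=ray(w,403/1.56,373/1.56,zt)[:2]; B=ray(w,403/1.56,313/1.56,zt-.06)[:2]
  print(zt,"diam",np.linalg.norm(L-R),"ty off of sides",(L-g)@ty,(R-g)@ty,"top-edge x off-0.02",(T-g)@tx-.02,"foot x off",(B-g)@tx-.02)
# scene view hole check
save(s,"6.png",(200,140,420,310),3.5)
```

```text
hole [0.5704 0.0396 0.09  ]
t 4.75 grasp [0.5249 0.0158 0.2019] jaw -64.83 | cm [ 5.12 -0.05 -0.31] spin -0.13 F [-0.4  0.5 -1.6] gap 0.0389
0.212 diam 0.03946280689294223 ty off of sides -0.020113691510958584 0.019349063480153104 top-edge x off-0.02 -0.004083875648879097 foot x off -0.004551770795321205
0.215 diam 0.03857425106555516 ty off of sides -0.019663142809795687 0.018911057522565364 top-edge x off-0.02 -0.0025736112614958874 foot x off -0.0035031789947299087
```

Emit:
{"name": "drive_tool", "arguments": {"plan": [{"x": 2.5, "y": -0.2, "z": 0, "spin": 0, "grip": 3.6}, {"x": 5.5, "y": -0.2, "z": 1, "spin": 0, "grip": 3.6}, {"x": 5.5, "y": -0.2, "z": 4, "spin": 0, "grip": 3.6}, {"x": 5.5, "y": -0.2, "z": 4.7, "spin": 0, "grip": 3.6}, {"x": 5.5, "y": -0.2, "z": 4.7, "spin": 0, "grip": 3.6}]}}

```text
time_s: 5.38
position: [0.5734, 0.0417, 0.318]
tool_rot: [0.0, 0.976, 0.219, -0.001]
contact_force: [0.9, 0.4, -0.7]
finger_gap: 0.0391
```

Run:
```python
from h import *
go([.574,.0408,.116],-64.7)
```

```text
t 5.375 grasp [0.5732 0.0417 0.155 ] jaw -64.76 | cm [0.04 0.11 3.9 ] spin -0.06 F [ 0.9  0.4 -0.7] gap 0.0391
```

Emit:
{"name": "drive_tool", "arguments": {"plan": [{"x": 0, "y": 0.05, "z": 0.6, "spin": 0, "grip": 3.6}, {"x": 0, "y": 0.05, "z": 1.1, "spin": 0, "grip": 3.6}, {"x": 0, "y": 0.05, "z": 1.5, "spin": 0, "grip": 3.6}, {"x": 0, "y": 0.05, "z": 1.8, "spin": 0, "grip": 3.6}, {"x": 0, "y": 0.05, "z": 2.0, "spin": 0, "grip": 3.6}]}}

```text
time_s: 6.0
position: [0.5743, 0.0417, 0.3003]
tool_rot: [0.001, 0.976, 0.219, 0.001]
contact_force: [-6.0, -3.3, 22.9]
finger_gap: 0.039
```

It touched down at rim height, and the chamfer is pushing along tool -x. I'll shift about 2 mm that way with less push.

Emit:
{"name": "drive_tool", "arguments": {"plan": [{"x": 0, "y": 0, "z": -0.1, "spin": 0, "grip": 3.6}, {"x": -0.2, "y": 0, "z": -0.1, "spin": 0, "grip": 3.6}, {"x": -0.25, "y": 0, "z": 0, "spin": 0, "grip": 3.6}, {"x": -0.25, "y": 0, "z": 0.1, "spin": 0, "grip": 3.6}]}}

```text
time_s: 6.5
position: [0.5728, 0.041, 0.2998]
tool_rot: [0.0, 0.976, 0.219, 0.002]
contact_force: [-3.1, -1.6, 19.1]
finger_gap: 0.0389
```

Run:
```python
from h import *
go([.574,.0408,.116],-64.7)
s=cap("scene"); t=cap("top")
def crop(c,z): 
    u,v=[int(i) for i in proj(c,[.571,.039,.1])]; b=c["color"][v-45:v+45,u-48:u+48,::-1]; return cv2.resize(b,(400,375),interpolation=cv2.INTER_CUBIC)
cv2.imwrite("pics/7.png",np.hstack([crop(s,0),crop(t,0)]))
```

```text
t 6.5 grasp [0.5736 0.0411 0.1368] jaw -64.74 | cm [0.01 0.04 2.08] spin -0.04 F [-3.1 -1.6 19.1] gap 0.0389
```

View pics/7.png

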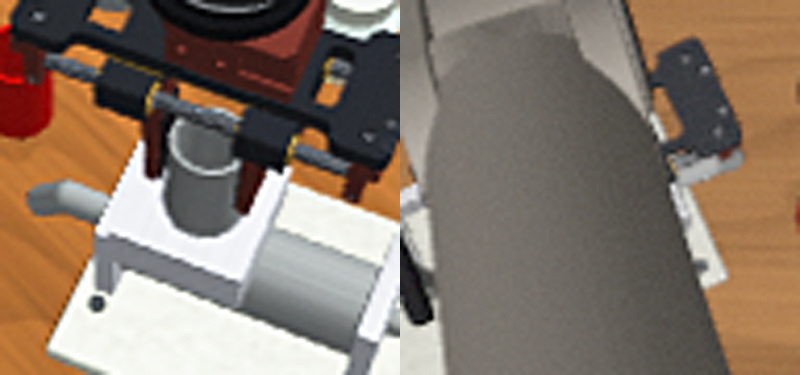

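The scene crop shows the sleeve upright with its foot at the rim, its near edge at (205,238) covering the hole's near edge. That means it is still too far along tool +x, so I'll unload, shift another 2 mm and press again.

Emit:
{"name": "drive_tool", "arguments": {"plan": [{"x": -0.1, "y": 0, "z": -0.3, "spin": 0, "grip": 3.6}, {"x": -0.25, "y": 0, "z": -0.3, "spin": 0, "grip": 3.6}, {"x": -0.25, "y": 0, "z": 0, "spin": 0, "grip": 3.6}, {"x": -0.25, "y": 0, "z": 0.2, "spin": 0, "grip": 3.6}]}}

```text
time_s: 7.1
position: [0.5708, 0.0396, 0.2962]
tool_rot: [0.0, 0.976, 0.219, 0.003]
contact_force: [5.8, -0.6, 2.3]
finger_gap: 0.0391
```

Run:
```python
from h import *
go([.574,.0408,.116],-64.7)
```

```text
t 7.1 grasp [0.5717 0.0397 0.1332] jaw -64.72 | cm [ 0.24 -0.    1.73] spin -0.02 F [ 5.8 -0.6  2.3] gap 0.0391
```

It dropped past the chamfer, so I press on down.

Emit:
{"name": "drive_tool", "arguments": {"plan": [{"x": 0.05, "y": 0, "z": 0.5, "spin": 0, "grip": 3.6}, {"x": 0.05, "y": 0, "z": 0.9, "spin": 0, "grip": 3.6}, {"x": 0.05, "y": 0, "z": 1.2, "spin": 0, "grip": 3.6}, {"x": 0.05, "y": 0, "z": 1.4, "spin": 0, "grip": 3.6}]}}

```text
time_s: 7.6
position: [0.5713, 0.0397, 0.2818]
tool_rot: [0.0, 0.976, 0.219, 0.002]
contact_force: [5.7, -0.9, 2.3]
finger_gap: 0.0388
```

Run:
```python
from h import *
go([.574,.0408,.116],-64.7)
```

```text
t 7.6 grasp [0.5721 0.0397 0.1188] jaw -64.73 | cm [ 0.22 -0.02  0.28] spin -0.03 F [ 5.7 -0.9  2.3] gap 0.0388
```

Emit:
{"name": "drive_tool", "arguments": {"plan": [{"x": 0.1, "y": 0, "z": 0.15, "spin": 0, "grip": 3.6}, {"x": 0.1, "y": 0, "z": 0.25, "spin": 0, "grip": 3.6}, {"x": 0.1, "y": 0, "z": 0.35, "spin": 0, "grip": 3.6}, {"x": 0.1, "y": 0, "z": 0.35, "spin": 0, "grip": 3.6}]}}

```text
time_s: 8.1
position: [0.5717, 0.0401, 0.2786]
tool_rot: [0.0, 0.976, 0.219, 0.002]
contact_force: [4.2, -0.6, 5.8]
finger_gap: 0.039
```

Run:
```python
from h import *
go([.574,.0408,.116],-64.7)
```

```text
t 8.1 grasp [0.5723 0.0401 0.1156] jaw -64.73 | cm [ 0.19  0.01 -0.04] spin -0.03 F [ 4.2 -0.6  5.8] gap 0.039
```

Emit:
{"name": "drive_tool", "arguments": {"plan": [{"x": 0.05, "y": 0, "z": 0.1, "spin": 0, "grip": 3.6}, {"x": 0.05, "y": 0, "z": 0.15, "spin": 0, "grip": 3.6}, {"x": 0.05, "y": 0, "z": 0.15, "spin": 0, "grip": 3.6}]}}

```text
time_s: 8.48
position: [0.572, 0.0403, 0.2785]
tool_rot: [0.001, 0.976, 0.219, 0.001]
contact_force: [-1.6, -3.2, 19.4]
finger_gap: 0.039
```

Run:
```python
from h import *
go([.574,.0408,.116],-64.7)
```

```text
t 8.475 grasp [0.5724 0.0402 0.1155] jaw -64.74 | cm [ 0.17  0.01 -0.05] spin -0.04 F [-1.6 -3.2 19.4] gap 0.039
```

Solid stop: z is unchanged while the force rose to 19 N, and the grasp height matches a foot at 68 mm. I ease off, release and lift.

Emit:
{"name": "drive_tool", "arguments": {"plan": [{"x": 0, "y": 0, "z": -0.12, "spin": 0, "grip": 3.9}, {"x": 0, "y": 0, "z": -0.12, "spin": 0, "grip": 6.5}, {"x": 0, "y": 0, "z": -0.12, "spin": 0, "grip": 6.5}, {"x": 0, "y": 0, "z": -0.12, "spin": 0, "grip": 6.5}, {"x": 0, "y": 0, "z": -1, "spin": 0, "grip": 6.5}]}}

```text
time_s: 9.1
position: [0.5706, 0.0405, 0.2855]
tool_rot: [-0.0, 0.976, 0.219, -0.001]
contact_force: [0.5, -0.4, -0.2]
finger_gap: 0.065
```

Emit:
{"name": "drive_tool", "arguments": {"plan": [{"x": 0, "y": 0, "z": -4, "spin": 0, "grip": 6.5}, {"x": 0, "y": 0, "z": -9, "spin": 0, "grip": 6.5}, {"x": -5, "y": 0, "z": -12, "spin": 0, "grip": 5}, {"x": -7, "y": -3, "z": -12, "spin": 0, "grip": 5}, {"x": -7, "y": -3, "z": -12, "spin": 0, "grip": 5}]}}

```text
time_s: 9.72
position: [0.4932, 0.0388, 0.4072]
tool_rot: [0.0, 0.976, 0.22, 0.0]
contact_force: [0.1, -0.6, -0.4]
finger_gap: 0.0501
```

Run:
```python
from h import *
go([.574,.0408,.116],-64.7)
w=cap("wrist"); save(w,"8.png",None,1.56)
import pickle; pickle.dump(w,open("w8.pkl","wb"))
```

```text
t 9.725 grasp [0.4934 0.0388 0.2442] jaw -64.59 | cm [ 7.36  3.27 12.83] spin 0.11 F [ 0.1 -0.6 -0.4] gap 0.0501
```

View pics/8.png

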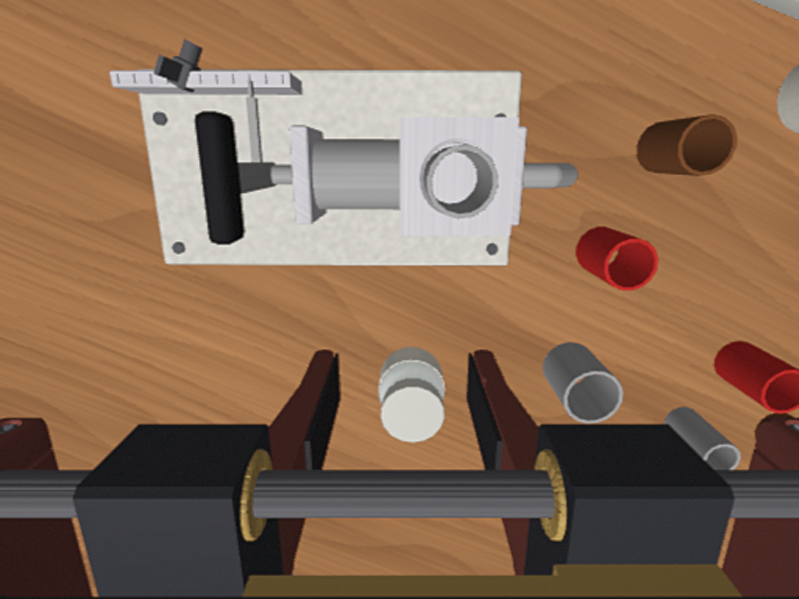

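The sleeve stands seated at (459,180), and the jar at (412,395) is untouched. The crossbar is centred at about (218,178) and the pointer tip at (251,85). I locate the crossbar next.

Run:
```python
from h import *
import pickle
np.set_printoptions(precision=4,suppress=True)
w=pickle.load(open("w8.pkl","rb")); a,b=pickle.load(open("ab.pkl","rb"))
def bar(c,box,z):
    x0,y0,x1,y1=box; m=np.zeros(c["color"].shape[:2],np.uint8); m[y0:y1,x0:x1]=(c["color"].max(2)[y0:y1,x0:x1]<45)
    n,l,st,ce=cv2.connectedComponentsWithStats(m); i=1+st[1:,4].argmax(); P=np.argwhere(l==i)[:,::-1]
    r=cv2.minAreaRect(P.astype(np.float32)); pts=cv2.boxPoints(r)
    W=[ray(c,*p,z)[:2] for p in pts]; print(st[i],r,"centre",ray(c,*ce[i],z),"sides",np.linalg.norm(W[0]-W[1]),np.linalg.norm(W[1]-W[2]))
bar(w,(115,60,165,165),.13); bar(b,(155,190,180,222),.13); bar(a,(335,205,365,250),.126)
print("sleeve rim", ray(w,459/1.56,180/1.56,.128))
go([.5125,.1572,.20],-64.7)
```

```text
[ 126   72   30   84 1852] ((141.3298797607422, 113.09637451171875), (84.56285858154297, 23.434534072875977), 83.0887680053711) centre [0.5156 0.1606 0.13  ] sides 0.01943873876887624 0.0691383738337529
[161 195  14  25 142] ((167.74139404296875, 206.89654541015625), (25.60475730895996, 5.908790588378906), 66.80140686035156) centre [0.5119 0.159  0.13  ] sides 0.015352779936289496 0.06784009044097815
[342 213  17  34 241] ((349.8356018066406, 229.4383544921875), (7.256551265716553, 34.410099029541016), 20.556045532226562) centre [0.5142 0.1606 0.126 ] sides 0.07902085741227215 0.014377444507173593
sleeve rim [0.5697 0.0412 0.128 ]
t 9.775 grasp [0.4946 0.0381 0.244 ] jaw -64.64 | cm [  6.71 -10.     4.4 ] spin 0.06 F [ 0.5 -0.   0.2] gap 0.0505
```

Emit:
{"name": "drive_tool", "arguments": {"plan": [{"x": 3, "y": -5, "z": 1, "spin": 0, "grip": 5}, {"x": 6, "y": -9, "z": 3, "spin": 0, "grip": 5}, {"x": 6.9, "y": -10.2, "z": 4.4, "spin": 0, "grip": 5}, {"x": 6.9, "y": -10.2, "z": 4.4, "spin": 0, "grip": 5}, {"x": 6.9, "y": -10.2, "z": 7, "spin": 0, "grip": 5}]}}

```text
time_s: 10.4
position: [0.5152, 0.158, 0.3375]
tool_rot: [0.0, 0.976, 0.218, 0.002]
contact_force: [0.7, -0.2, -0.1]
finger_gap: 0.0499
```

Emit:
{"name": "drive_tool", "arguments": {"plan": [{"x": 0, "y": 0, "z": 2, "spin": 0, "grip": 5}, {"x": 0, "y": 0, "z": 4, "spin": 0, "grip": 5}, {"x": 0, "y": 0, "z": 4.7, "spin": 0, "grip": 5}, {"x": 0, "y": 0, "z": 4.7, "spin": 0, "grip": 5}]}}

```text
time_s: 10.9
position: [0.5142, 0.1583, 0.2893]
tool_rot: [0.0, 0.976, 0.218, -0.0]
contact_force: [0.3, -0.0, -0.8]
finger_gap: 0.05
```

Run:
```python
from h import *
go([.514,.160,.127],-64.7)
```

```text
t 10.9 grasp [0.5142 0.1582 0.1263] jaw -64.81 | cm [ 0.06 -0.17 -0.07] spin -0.11 F [ 0.3 -0.  -0.8] gap 0.05
```

Emit:
{"name": "drive_tool", "arguments": {"plan": [{"x": 0, "y": -0.1, "z": 0, "spin": 0, "grip": 1.2}, {"x": 0, "y": -0.1, "z": 0, "spin": 0, "grip": 1.2}, {"x": 0, "y": -0.1, "z": 0, "spin": 0, "grip": 1.2}, {"x": 0, "y": -0.1, "z": 0, "spin": 0, "grip": 1.2}, {"x": 0, "y": -0.1, "z": 0, "spin": 0, "grip": 1.2}], "grip_force": 45}}

```text
time_s: 11.52
position: [0.5135, 0.1602, 0.2894]
tool_rot: [0.0, 0.976, 0.219, 0.0]
contact_force: [-0.0, -1.2, 2.2]
finger_gap: 0.0159
```

Run:
```python
from h import *
import pickle
np.set_printoptions(precision=4,suppress=True)
go([.514,.160,.127],-64.7)
s=cap("scene"); w=cap("wrist"); a,b=pickle.load(open("ab.pkl","rb")); pickle.dump((s,w),open("s9.pkl","wb"))
def cr(c,x0,y0,x1,y1): return cv2.resize(c["color"][y0:y1,x0:x1,::-1],None,fx=5,fy=5,interpolation=cv2.INTER_CUBIC)
cv2.imwrite("pics/9.png",np.vstack([cr(s,315,240,395,300),cr(w,0,0,80,60)]))
for c in (s,w):
  print(proj(c,[.5142+.062*.906+0,.1582+.062*.423-0,.058]))
# filler axes
th=np.radians(-64.7); fx=np.array([np.cos(th),np.sin(th)]); fy=np.array([-fx[1],fx[0]])
h=np.array([.5703,.0395]); O=h-.09*fx
for q in(-.03,-.05,-.1,-.13): X=O+q*fx+.062*fy; print(q,proj(s,[*X,.058]),proj(w,[*X,.058]),proj(w,[*X,.079]))
```

```text
t 11.525 grasp [0.5136 0.1602 0.1264] jaw -64.74 | cm [ 0.03  0.04 -0.06] spin -0.04 F [-0.  -1.2  2.2] gap 0.0159
[334.1143 268.9714]
[262.15  130.785]
-0.03 [328.9918 266.9491] [277.5673 130.7582] [279.5936 134.0524]
-0.05 [338.3311 270.6358] [249.5231 130.8079] [248.5684 134.1069]
-0.1 [362.0859 280.013 ] [179.4473 130.9322] [171.048  134.2431]
-0.13 [376.6247 285.7522] [137.4257 131.0067] [124.5649 134.3248]
```

View pics/9.png

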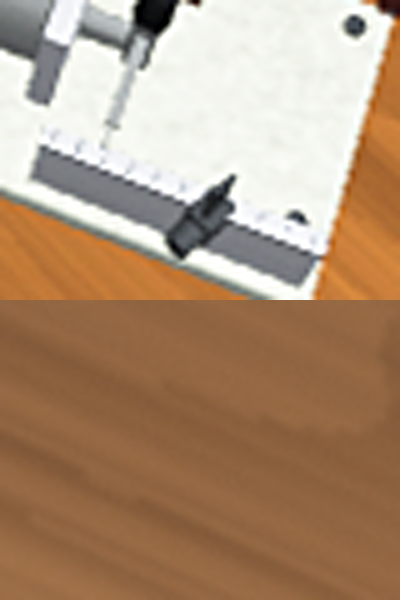

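The crossbar is pinched (15.9 mm). In the scene crop the pointer tip is at about (108,140) and the index blade at (230,185). I pull 35 mm first, then compare up close.

Emit:
{"name": "drive_tool", "arguments": {"plan": [{"x": 0, "y": -0.8, "z": 0, "spin": 0, "grip": 1.2}, {"x": 0, "y": -1.6, "z": 0, "spin": 0, "grip": 1.2}, {"x": 0, "y": -2.4, "z": 0, "spin": 0, "grip": 1.2}, {"x": 0, "y": -3.2, "z": 0, "spin": 0, "grip": 1.2}, {"x": 0, "y": -3.5, "z": 0, "spin": 0, "grip": 1.2}]}}

```text
time_s: 12.25
position: [0.4993, 0.1905, 0.2894]
tool_rot: [0.001, 0.976, 0.218, 0.0]
contact_force: [3.8, -7.6, 3.3]
finger_gap: 0.0156
```

Run:
```python
from h import *
import pickle
go([.5136,.1602,.1264],-64.7)
s=cap("scene"); w=cap("wrist"); pickle.dump((s,w),open("s10.pkl","wb"))
cv2.imwrite("pics/10.png",np.vstack([cv2.resize(s["color"][240:300,315:415,::-1],(500,300),interpolation=cv2.INTER_CUBIC),cv2.resize(w["color"][90:150,180:280,::-1],(500,300),interpolation=cv2.INTER_CUBIC)]))
```

```text
t 12.25 grasp [0.4995 0.1901 0.1264] jaw -64.81 | cm [0.   3.3  0.01] spin -0.11 F [ 3.8 -7.6  3.3] gap 0.0156
```

View pics/10.png

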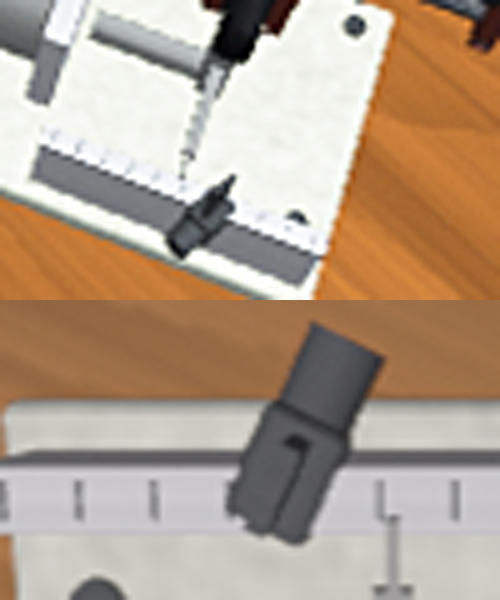

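The scene crop shows the pointer tip at (183,175), short of the blade tip at (233,180). In the wrist crop the pointer is at column 393 (native 258.6) and the index near 290, so about 14 mm remain. The pointer stays near the wrist camera's centre column, so there will be almost no parallax at the mark. I pull 12 mm more and look again with the contrast raised.

Emit:
{"name": "drive_tool", "arguments": {"plan": [{"x": 0, "y": -0.4, "z": 0, "spin": 0, "grip": 1.2}, {"x": 0, "y": -0.8, "z": 0, "spin": 0, "grip": 1.2}, {"x": 0, "y": -1.2, "z": 0, "spin": 0, "grip": 1.2}, {"x": 0, "y": -1.2, "z": 0, "spin": 0, "grip": 1.2}, {"x": 0, "y": -1.2, "z": 0, "spin": 0, "grip": 1.2}]}}

```text
time_s: 12.98
position: [0.4945, 0.2007, 0.2894]
tool_rot: [0.002, 0.976, 0.218, 0.001]
contact_force: [3.3, -8.7, 4.1]
finger_gap: 0.0158
```

Run:
```python
from h import *
import pickle
go([.5136,.1602,.1264],-64.7)
s=cap("scene"); w=cap("wrist"); pickle.dump((s,w),open("s11.pkl","wb"))
def st(c,x0,y0,x1,y1,f):
    im=c["color"][y0:y1,x0:x1,::-1].astype(float); im=255*(im/255)**.55
    return cv2.resize(im.clip(0,255).astype(np.uint8),None,fx=f,fy=f,interpolation=cv2.INTER_CUBIC)
A=st(s,338,255,378,300,13); B=st(w,232,95,282,145,11.7)[:585]; 
A=cv2.resize(A,(int(A.shape[1]*585/A.shape[0]),585)); B=cv2.resize(B,(800-A.shape[1],800-A.shape[1])) if 800-A.shape[1]<585 else B
H=min(len(A),len(B)); print(A.shape,B.shape)
if len(B)<585: B=np.vstack([B,np.zeros((585-len(B),B.shape[1],3),np.uint8)])
cv2.imwrite("pics/11.png",np.hstack([A,B]))
```

```text
t 12.975 grasp [0.4948 0.2002 0.1264] jaw -64.85 | cm [0.   4.42 0.01] spin -0.15 F [ 3.3 -8.7  4.1] gap 0.0158
(585, 520, 3) (280, 280, 3)
```

View pics/11.png

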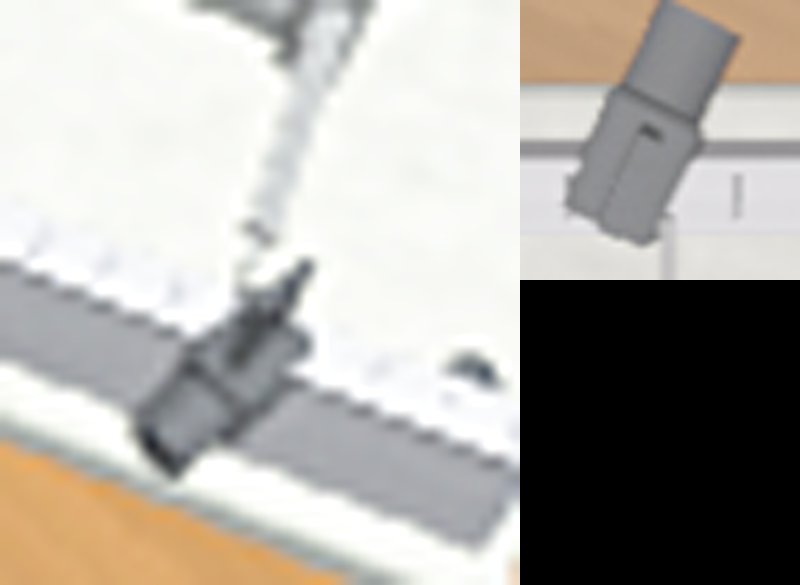

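The index is dark and yawed, so the blade's edges need a harder stretch. I'll compare stretched crops of just the index across views.

Run:
```python
from h import *
import pickle
s,w=pickle.load(open("s11.pkl","rb")); w10=pickle.load(open("s10.pkl","rb"))[1]; w8=pickle.load(open("w8.pkl","rb")); s9=pickle.load(open("s9.pkl","rb"))[0]
print(w["color"][100:140:2,238:266].mean(2).astype(int))
def st(c,x0,y0,x1,y1,lo,hi):
    g=c["color"][y0:y1,x0:x1].astype(float).mean(2); g=((g-lo)/(hi-lo)).clip(0,1)*255
    return cv2.resize(g.astype(np.uint8),(400,300),interpolation=cv2.INTER_CUBIC)
im=np.vstack([np.hstack([st(w,232,98,280,134,40,115),st(w8,96,22,132,49,30,110)]),np.hstack([st(s9,346,267,374,288,20,120),st(s,346,267,374,288,20,120)])])
cv2.imwrite("pics/12.png",im)
```

```text
[[110 109 111 111 112 112 110 109 109 111 114 115 116 119 119 113  86  69
   78  83  87  89  89  90  90  90  87  83]
 [109 109 110 110 111 111 111 112 113 112 111 111 110 112 110  94  70  76
   83  85  88  90  90  90  90  88  84  82]
 [110 111 109 110 110 108 110 110 110 112 112 113 113 110  92  70  76  82
   86  86  89  90  89  90  87  85  82  80]
 [113 113 113 112 111 111 110 111 110 110 111 112 107  87  67  76  82  85
   87  89  89  90  89  88  85  82  79  76]
 [109 110 110 110 111 111 112 111 111 111 113 109  85  69  76  82  85  88
   90  90  90  90  87  86  84  79  76  72]
 [137 138 138 136 135 134 135 134 133 127 102  69  50  57  74  85  89  90
   89  90  89  88  86  82  81  78  73  60]
 [187 187 187 185 185 184 184 185 170  95  77  82  79  71  65  56  53  65
   80  90  90  87  84  80  76  71  61  60]
 [204 204 204 204 203 203 204 194 135  79  84  91  93  93  93  88  81  73
   64  56  54  61  73  78  71  63  53 119]
 [207 206 206 205 205 206 201 164  85  81  90  94  93  93  92  88  84  92
   94  89  81  73  65  57  47  48 116 185]
 [213 212 211 209 209 202 163  85  81  88  91  
[... 540 characters left out ...]
208 196 122  80  86  90  92  90  89  84  76  92  91  91  92  91  90  90
   88  86  79  92 161 208 207 205 204 203]
 [207 190  98  80  88  90  93  91  87  81  90  90  92  91  91  91  90  89
   86  79  93 160 206 205 203 202 201 202]
 [203 192 140  93  86  82  87  85  78  84  91  91  90  90  90  90  90  88
   82  91 156 205 205 200 199 199 199 200]
 [202 197 190 205 208 197 154 116  81  87  91  91  90  92  91  89  89  84
   95 126 140 161 197 203 201 201 201 201]
 [197 196 197 196 197 198 200 189 146 105  88  82  85  86  87  89  84  74
   96 141 159 170 191 197 195 196 196 195]
 [200 199 200 200 199 200 199 201 205 207 208 208 201 168 120  90  92 132
  172 167 159 170 194 203 204 205 206 204]]
```

View pics/12.png

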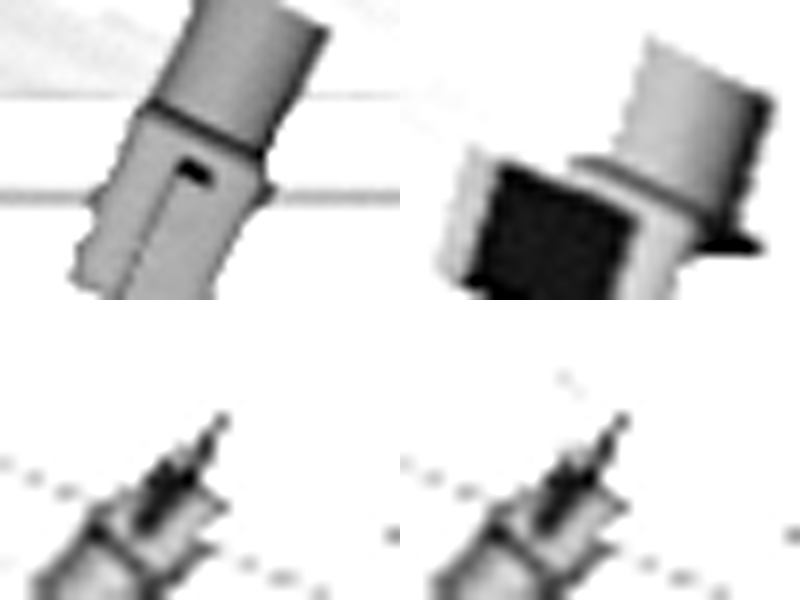

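Reading the stretched crops:
- **Blade face:** the older oblique view (top right) shows the blade as a yawed plate, its light top strip left of its black face.
- **Blade in the current view:** the thin line is the blade's left face and the black notch at about (195,170) its far end face. So the blade's top lies just right of the line, from native (255,120) at the far end to (249,136) at the near end.

I'll turn this into filler x.

Run:
```python
from h import *
import pickle
s,w=pickle.load(open("s11.pkl","rb")); w8=pickle.load(open("w8.pkl","rb")); w10=pickle.load(open("s10.pkl","rb"))[1]; s9=pickle.load(open("s9.pkl","rb"))[0]
th=np.radians(-64.7); fx=np.array([np.cos(th),np.sin(th)]); fy=np.array([-fx[1],fx[0]]); O=np.array([.5703,.0395])-.09*fx
def F(c,u,v,z): d=ray(c,u,v,z)[:2]-O; return (1e3*np.array([d@fx,d@fy])).round(1)
print("far w11",F(w,255,120.3,.079),"near w11",F(w,249.2,136,.079))
print("far w8",F(w8,103.9,35.5,.079))
print("pointer w11",F(w,258.2,133.4,.058), "w8",F(w8,251/1.56,84/1.56,.058))
# scene blade tip top near end: crop panel (222,415)-> native
print("scene near top",F(s9,346+222/14.3,267+(415-300)/14.3,.079))
# pointer in scene now, crop 11 (250,262)/13
print("pointer scene",F(s,338+248/13,255+262/13,.058))
g=w8["color"][30:62,92:122].mean(2).astype(int); print(g[::2])
```

```text
far w11 [-89.6  70.8] near w11 [-93.5  60.9]
far w8 [-89.3  71.1]
pointer w11 [-87.6  60.3] w8 [-43.1  58.2]
scene near top [-94.6  62.1]
pointer scene [-87.8  56.1]
[[107 108 109 109 108 109 109 109 109 109 112 115 118 122 121 121 122 123
  123 122 122 122 122 119 107  91  90  92  92  90]
 [112 111 110 108 108 109 110 110 110 110 110 109 110 110 112 111 110 111
  116 119 122 124 125 117  89  90  92  92  92  89]
 [118 116 117 113 112 113 111 109 111 109 108 113 113 113 113 112 112 112
  110 111 113 115 111  92  89  92  93  91  89  86]
 [119 117 117 118 118 118 117 116 113 106  91  92  88  77  87 105 115 117
  110  84  71  65  70  81  93  94  94  92  89  84]
 [123 122 121 121 119 118 118 119 115  94  92  90  70  36  33  32  39  51
   69  84  96  95  89  77  66  59  64  79  86  82]
 [114 118 121 124 122 122 122 118 100  93  96  85  39  34  36  36  35  36
   36  33  35  37  46  67  87  95  89  78  65  56]
 [109 109 110 110 112 117 119 113  95  95  87  51  35  38  37  38  36  37
   35  36  37  35  36  32  40  71  95  95  94  87]
 [137 136 138 137 137 139 131 102  92  90  72  36  35  38  
[... 366 characters left out ...]
217 212 173  67  36  36
   34  33  35  35  57  86  96  93  87  82 153 213]
 [202 202 203 196 165 154 203 204 203 203 203 203 204 206 196 149 123 102
   90  87  73  65  85  95  94  91  84 129 191 208]
 [207 207 208 209 209 207 209 208 208 209 208 208 208 210 210 210 214 215
  209 181 133  97  91  93  94  87  96 168 218 214]
 [141 141 141 141 141 141 141 140 141 141 143 143 143 143 144 143 144 143
  145 146 147 136 114  97  90  79  62  61  87 108]
 [138 138 138 138 138 138 137 139 137 138 137 137 138 138 137 137 138 138
  137 137 139 139 139 140 139 140 136 116  82  66]
 [187 178 177 175 176 177 178 179 179 177 177 178 179 179 178 179 180 179
  180 179 180 180 180 178 177 176 177 178 180 176]]
```

Two views agree on the blade: its far end is at x = -89.6 and -89.3 mm, and its near end at -93.5 and -94.6 mm. The middle is therefore about -91.6 mm. The pointer is at -87.6 mm, so 4 mm remain, and the arm gives about 7 %.

Emit:
{"name": "drive_tool", "arguments": {"plan": [{"x": 0, "y": -0.2, "z": 0, "spin": 0, "grip": 1.2}, {"x": 0, "y": -0.43, "z": 0, "spin": 0, "grip": 1.2}, {"x": 0, "y": -0.43, "z": 0, "spin": 0, "grip": 1.2}, {"x": 0, "y": -0.43, "z": 0, "spin": 0, "grip": 1.2}, {"x": 0, "y": -0.43, "z": 0, "spin": 0, "grip": 1.2}]}}

```text
time_s: 13.7
position: [0.4927, 0.2044, 0.2893]
tool_rot: [0.002, 0.976, 0.218, 0.001]
contact_force: [3.5, -8.7, 4.6]
finger_gap: 0.0158
```

Run:
```python
from h import *
go([.5136,.1602,.1264],-64.7)
s=cap("scene"); w=cap("wrist")
print(w["color"][112:146:2,242:272].mean(2).astype(int))
def st(c,x0,y0,x1,y1,W):
    return cv2.resize(c["color"][y0:y1,x0:x1,::-1],(W,450),interpolation=cv2.INTER_CUBIC)
cv2.imwrite("pics/13.png",np.hstack([st(w,232,105,277,150,450),st(s,335,225,370,270+15,262)]))
t=cap("top")
import pickle; pickle.dump((w,s),open("s13.pkl","wb"))
```

```text
t 13.7 grasp [0.493  0.2038 0.1263] jaw -64.87 | cm [0.01 4.82 0.01] spin -0.17 F [ 3.5 -8.7  4.6] gap 0.0158
[[188 188 188 187 186 185 184 184 184 185 167  82  79  84  77  68  61  54
   60  81  89  92  90  85  82  79  75  67  54  89]
 [205 205 204 204 204 203 202 204 205 188  92  76  86  93  93  92  92  84
   77  69  63  59  62  74  79  74  68  56  97 172]
 [207 207 207 206 205 205 205 207 193 115  79  86  91  91  92  92  92  93
   93  95  93  87  78  70  60  53  64 107 167 207]
 [212 212 212 211 209 209 208 191 113  78  86  92  93  93  91  88  71  44
   40  39  53  75  93  92  88  81  67  79 157 210]
 [110 110 111 110 109 111 102  76  78  88  91  92  92  92  88  71  62  91
   92  90  83  76  90  90  88  84  75  60  80 110]
 [102 102 102 102 102  95  70  79  87  91  93  92  93  88  70  58  82  92
   92  92  91  91  90  89  84  72  63  83 103 103]
 [205 205 205 207 210 195 118  86  89  92  92  91  89  70  57  81  91  89
   90  91  91  90  88  84  76 124 188 207 205 204]
 [203 203 199 172 117 110  84  87  91  93  93  91  79  60  83  94  92  91
   91  90  90  88  83  77 125 189 207 204
[... 435 characters left out ...]
 91  90  99 124 145 132
   88  79 129 191 206 203 202 201 201 201 201 201]
 [196 197 197 197 197 197 197 199 201 195 170 127  96  83 109 150 164 148
   81  82 151 201 199 197 197 197 196 195 195 195]
 [201 200 200 200 199 200 200 199 202 204 206 207 207 197 167 147 157 142
  113 168 201 200 199 201 203 205 207 206 204 203]
 [201 200 198 198 198 197 196 196 198 198 199 200 201 202 194 167 157 175
  202 201 198 196 196 199 202 206 208 208 206 204]
 [202 201 200 199 197 196 194 192 192 194 194 196 197 198 191 166 155 174
  201 199 197 196 195 198 201 203 204 203 202 201]
 [202 202 202 203 201 200 198 197 196 196 197 198 197 199 191 165 156 174
  201 201 199 199 199 201 201 201 201 199 198 199]]
```

View pics/13.png

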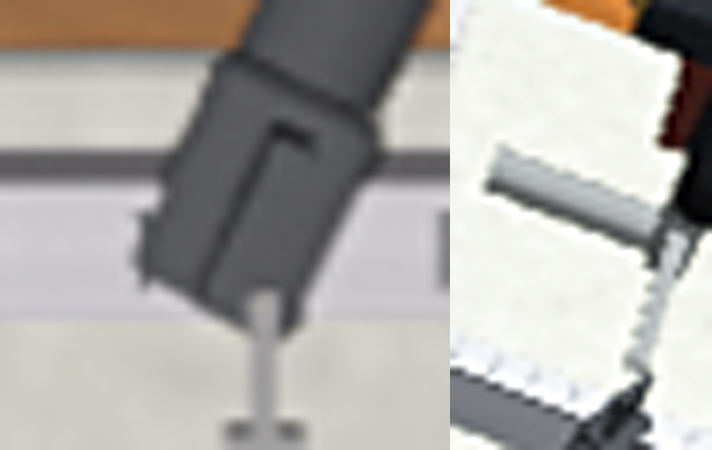

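The wrist view shows the pointer (column 258) now at the blade. The blade's top runs from column 260 at the far end to about 255 at the near end, middle about 257.5, with near-zero parallax at this column. That leaves about 0.4 mm, so I make one tiny pull, let it settle and check that it holds.

Emit:
{"name": "drive_tool", "arguments": {"plan": [{"x": 0, "y": -0.05, "z": 0, "spin": 0, "grip": 1.2}, {"x": 0, "y": -0.05, "z": 0, "spin": 0, "grip": 1.2}, {"x": 0, "y": -0.05, "z": 0, "spin": 0, "grip": 1.2}, {"x": 0, "y": -0.05, "z": 0, "spin": 0, "grip": 1.2}, {"x": 0, "y": -0.05, "z": 0, "spin": 0, "grip": 1.2}]}}

```text
time_s: 14.48
position: [0.4926, 0.2047, 0.2893]
tool_rot: [0.002, 0.976, 0.217, 0.001]
contact_force: [4.2, -9.7, 4.1]
finger_gap: 0.0156
```

Run:
```python
from h import *
go([.5136,.1602,.1264],-64.7)
w=cap("wrist"); g=w["color"].mean(2)
print("pointer cols row140",g[140,254:263].astype(int),"notch row118",g[118,254:270].astype(int),"line row132",g[132,248:258].astype(int))
for _ in range(6): cap("scene")
go([.5136,.1602,.1264],-64.7)
arm.close_job()
```

```text
t 14.475 grasp [0.4929 0.2041 0.1263] jaw -64.88 | cm [0.01 4.85 0.01] spin -0.18 F [ 4.2 -9.7  4.1] gap 0.0156
pointer cols row140 [201 202 194 166 158 175 201 201 198] notch row118 [93 92 92 93 82 57 48 41 50 75 92 92 91 86 72 66] line row132 [87 84 88 86 72 69 91 92 90 87]
t 14.825 grasp [0.4929 0.2041 0.1263] jaw -64.88 | cm [0.01 4.85 0.01] spin -0.18 F [  3.9 -10.1   4.9] gap 0.016
the job is handed in; nothing more can be done
```

I seated the middle sleeve in the intake hole and let go of it. I then pulled the crossbar out to the index blade and handed the job in at 14.8 s, still gripping the bar. No verdict is reported.

- **Sleeve:** I took the 40 mm plain steel one (grip gap 39 mm, load about 1.7 N). The first try caught on the hole's rim, so I shifted it a few mm and it dropped in. It is fully home: it stopped hard at the floor height, pushed with 19 N. A later picture shows it upright in the hole.
- **Plunger:** it is held about 48.5 mm out, with about 10.5 N of spring pull. The pose was steady over the last 0.35 s, and the pointer is within about 0.5 mm of the blade's middle in the wrist view.
- **Uncertain:** the index sits at an angle on the rail, so its near end is about 2 mm further out than its middle. I aligned to the middle, as the task describes the mark.
- **Bystanders:** I did not touch the other sleeves, the jar, the cup or the dish. I did not measure them again at the end.

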